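Stand the coded key plate in the slotted base

TASK

Take the brass plate off its grey rest and stand it upright, notch down, in the slot of the blue base. A coding key is set somewhere along the slot, out of sight: feel along for it until the notch drops over the key and the plate is fully home on the slot floor, then let go, leaving the other things on the bench where they are.

Things in the scene. Friction and masses are not known exactly. Their poses are not given: they have to be found in the camera images.
- plate_tab (a point): Centre of the grip tab (32 mm wide, 42 mm tall, 10 mm thick) of the loose brass plate. x: thickness, y: width, z: from foot to tab. It is 66 mm above the plate's bottom edge, 21 mm below its top; the 80 mm wide foot's shoulders begin 21 mm below it. The plate starts reclined on the rest, z 30 degrees from vertical, tab roughly towards the robot; the tab sticks out free of the rest.
- plate: The brass plate, 80 x 10 x 87 mm, about 0.16 kg. Origin: middle of its bottom edge; x thickness, y width, z up to the tab. Foot 80 mm wide, 45 mm tall; tab centred on it. In the middle of the bottom edge is an open notch 14 mm wide, 17 mm high, right through. Front and back alike.
- rest: Grey plastic rest, fixed, base 96 x 96 mm, about 54 mm high at the top of its sloping board, which faces +x and ends below the plate's shoulders. Origin at the centre of its underside. The plate's bottom edge stands on its ledge.
- slot_mouth (a point): Centre of the slot's mouth, in the top of the blue base, 38 mm above the bench. y along the slot, x across, z up. Slot 120 mm long with closed ends, 12.5 mm wide, edges rounded 4 mm, 30 mm deep. With the plate's bottom edge on the slot floor the tab centre is 36 mm above this point.
- slot_base: Blue slotted base, fixed, 146 x 56 x 38 mm; origin under its centre. Down in the slot stands one fixed cross rib, the key, 8 mm thick along y, round-topped, 14 mm high (top 16 mm below the mouth), its place unreported: within 18 mm of the slot's middle. The plate stops on it unless its notch is within 3 mm of it; then it drops to the floor.
- stamp: Bystander, loose: inspection stamp, wooden knob on a black block, 26 x 34 x 64 mm. Origin at the centre of its underside.
- pin_cup: Bystander, loose: small steel cup, 58 mm across, 43 mm high. Origin at the centre of its underside.
- red_bin: Bystander, loose: red picking bin, 116 x 87 x 53 mm. Origin at the centre of its underside.
- tape: Bystander, loose: roll of tan tape, 94 mm across, 48 mm high. Origin at the centre of its underside.
- cutters: Bystander, loose: side cutters with blue handles, 48 x 126 x 13 mm. Origin at the centre of its underside.
- pen: Bystander, loose: black and white marker pen, 17 x 135 x 16 mm. Origin at the centre of its underside.
Not all that is in view belongs to the job. Of the things like the plate, leave any that is turquoise; of the rest the smaller one is meant.

How it is judged:
At the end, for the whole second after the job is handed in: The plate stands in the slot, tab up, at rest and released: tab centre 30 to 40 mm above the slot's mouth (36 when home, 50 on top of the key), within 7 mm of the slot's middle line and 26 mm of its middle along it, upright within 0.13 rad and in line with the slot within 0.1 rad (z of plate_tab in the frame of slot_mouth between 0.03 and 0.04 m and x of plate_tab in the frame of slot_mouth between -0.007 and 0.007 m and y of plate_tab in the frame of slot_mouth between -0.026 and 0.026 m and angle between plate_tab's own z axis and vertical below 0.13 rad and angle between the y axis of plate_tab and the y axis of slot_mouth, either way round below 0.1 rad and linear speed of plate below 0.02 m/s); the robot touches nothing.
It fails at once if the stamp, steel cup, red bin, tape, cutters or pen is moved more than 30 mm (distance of any of stamp, pin_cup, red_bin, tape, cutters, pen from where it was at the start of the episode above 0.03 m).
It also fails if it takes over 51 s, if anything falls off the work surface, if the arm or the gripper's body presses on something with over 40 N, if the wrist force passes 120 N, or if a joint passes its speed limit or range.

ROBOT

A 6-joint arm with a two-finger parallel gripper is mounted at the origin on a cart in front of the work surface, level with it; the furniture and walls round the work are solid. World frame = base frame: x ahead of the robot, y to its left, z up, the work surface at z = 0. Lengths are in m, angles in rad, forces in N, time in s.
With the tool pointing down it reaches from about 0.275 to 0.875 m from the base axis. Payload 12.5 kg.
Tool frame: the origin (TCP) lies at the very end of the fingers, on their centre line; the grasp point (between the pads) lies 19 mm behind it (env.tcp_to_grasp is the distance from the TCP to the grasp point, in m); z points along the fingers, y is the direction in which the jaws open and shut (so a half turn about z gives the same grasp; the last joint's range is limited). The gripper opens to 85 mm and grips with 20 to 120 N. Pads are 22 mm wide; open, the fingers measure 114 mm over their backs; the gripper's body (76 mm by 85 mm) begins 54 mm behind the grasp point. The pads swing forward as they close: fully open they stand 13 mm farther back than shut.
Start: joints at [-0.085, 0.351, 1.652, -0, 1.139, -0.085], TCP at [0.55, 0, 0.231] pointing down, gripper open.
Joint ranges: [-2.75, 2.75], [-0.79, 2.1], [0.01, 2.65], [-1.57, 4.71], [0.07, 3.14], [-2.87, 2.87]. Speed limits (rad/s): [2.22, 2.22, 2.79, 3.14, 3.14, 3.14].

INTERFACE

Orientations are given as a 3x3 rotation matrix whose columns are the frame's x, y, z axes.
In Python, from cell import env gives the robot as it stands. The module is installed in compiled form; this text tells all that it offers.
- The arm moves only by the tool carry_out, never from a script. Its argument "deltas" is text: rows parted by semicolons, each of 4 numbers parted by spaces: the shift along the tool's x, y, z in cm, then the turn about the tool's z in rad. In form: x y z turn; .... A call has 1 to 20 rows; each row shifts and turns the commanded pose from where the row before left it, along the tool's axes as they then stand; what a row does not reach is not made up. A row lasts 1/12 s, in which the tool goes at most 41.7 mm and 7.16 degrees, less where a joint would pass 70% of its speed; a pose out of reach is approached as far as the arm can. A call is refused whole if a number of a shift passes 4.17 or a number of a turn 0.125, either way. A call with a gripper value outside its range is refused whole. "grip" is the gripper's target within -1 to 1 (fully open at 1, half-way at 0, shut at -1), set as the call begins (left out, the last holds). The fingers move at their own pace and stop on an object; "grip_force" is the grip in N (left out, the last holds). Time passes only in rows, so rows that do not move let the fingers close. It gives the time, the measured TCP pose, the force and the opening at its end, in the units of the state.
- env.get_state(): the state, without advancing time (a new reading comes with each control period).
- env.capture(name): name is "scene" or "side" or "wrist"; returns (picture, depth): 400x640x3 uint8, blue, green, red; 400x640 float32, m along the optical axis (not along the pixel's ray), 0 where there is no reading.
- env.camera_info(name): a dict with "intrinsics" (3x3 intrinsics, pixels), "T" (4x4, takes a point from camera to world coordinates); the wrist camera has in their place "T_tool_cam" (4x4, takes a point from camera to tool coordinates, whose origin is the TCP and whose axes are the flange's). Camera axes: x right, y up, looking along -z (the intrinsics and any distortion apply to the point x, -y, -z); pixel columns grow to the right and rows downward; lengths in m; the calibration is good to about 2 mm. The wrist camera is an equidistant fisheye: a pixel r from the principal point sees the ray r / f radians off the axis. A picture is of the moment at which its call begins: read the wrist's pose just before it. camera_info takes no time and is no camera call.
- env.finish_job(): hands the job in, once; it reports no verdict.
The state is a dict: "t": time; "joint_positions": joint angles; "joint_vel": joint speeds; "effort": joint torques, N m; "tool_pos": TCP position; "tool_rot": TCP orientation; "contact_force": force on the tool from outside, world axes, zero at the start; "wrist_torque": the same for the moment, N m; "gripper_width": finger opening in m.
Only numpy, scipy, OpenCV 4.12 (cv2) and the standard library are available. Lean on these libraries where they do the work, as an engineer would, in place of code of your own. Each camera call takes 0.05 s, during which the arm holds its last target. There are 200 camera calls.

## Working session

There is one attempt and no reset: what is moved stays moved. The work goes in short steps, Python scripts to look and compute and a tool call to move; the robot and the scene stay as the last step left them, time stands still between calls to the robot, and variables do not carry over. Pictures are saved under pics/ and viewed, about 8 in all and at most 12, crops included, and the job is handed in when it is done.

Besides the shell and the picture viewer there is one more tool, called after "Request:" by a JSON object that holds its "fn" and its "kwargs", one argument or row to a line. carry_out: Moves the arm, as the interface text tells. Its arguments: {"type":"object","properties":{"deltas":{"type":"string"},"grip":{"type":"number"},"grip_force":{"type":"number"}},"required":["deltas"]}

```bash
mkdir -p pics
cat > h.py <<'E'
import numpy as np, cv2
from cell import env
def cap(n):
    st=env.get_state(); p,d=env.capture(n); return st,p,d
def cloud(n,p,d,st=None):
    ci=env.camera_info(n); K=np.array(ci['intrinsics']); T=np.array(ci['T'])
    v,u=np.mgrid[0:400,0:640]; x=(u-K[0,2])/K[0,0]; y=(v-K[1,2])/K[1,1]
    P=np.stack([x*d,-y*d,-d],-1)
    return P@T[:3,:3].T+T[:3,3]
E
python3 - <<'E'
from h import *
for n in ('scene','side'):
    st,p,d=cap(n); cv2.imwrite(f'pics/{n}0.png',p); np.savez(f'{n}0.npz',p=p,d=d)
    ci=env.camera_info(n); print(n,{k:np.round(v,3).tolist() if not isinstance(v,str) else v for k,v in ci.items()}, (d>0).mean())
st,p,d=cap('wrist'); cv2.imwrite('pics/wrist0.png',p);np.savez('wrist0.npz',p=p,d=d)
print({k:np.round(v,3).tolist() for k,v in env.camera_info('wrist').items()}); print(env.get_state(), env.tcp_to_grasp)
a=cv2.imread('pics/scene0.png');b=cv2.imread('pics/side0.png')
E
```

```text
scene {'intrinsics': [[367.507, 0.0, 320.563], [0.0, 367.507, 201.271], [0.0, 0.0, 1.0]], 'T': [[0.913, 0.2, -0.355, 0.18], [-0.408, 0.471, -0.782, -0.807], [0.011, 0.859, 0.512, 0.607], [0.0, 0.0, 0.0, 1.0]]} 0.99603515625
side {'intrinsics': [[496.338, 0.0, 330.697], [0.0, 496.338, 190.24], [0.0, 0.0, 1.0]], 'T': [[1.0, -0.007, 0.019, 0.589], [0.02, 0.559, -0.829, -1.439], [-0.005, 0.829, 0.559, 1.06], [0.0, 0.0, 0.0, 1.0]]} 0.99594921875
{'intrinsics': [[309.707, 0.0, 318.745], [0.0, 309.707, 196.64], [0.0, 0.0, 1.0]], 'T_tool_cam': [[-0.0, 0.963, 0.269, 0.068], [1.0, 0.001, -0.001, 0.0], [-0.001, 0.269, -0.963, -0.144], [0.0, 0.0, 0.0, 1.0]]}
{'t': 0.15, 'joint_positions': array([-8.45944831e-02,  3.51135351e-01,  1.65224057e+00,  1.63012716e-05,
        1.13908553e+00, -8.46447687e-02]), 'joint_vel': array([-8.80691282e-05, -1.53148715e-03, -2.09938968e-03, -1.61308832e-03,
       -2.53294135e-04,  1.24201344e-03]), 'effort': array([ 7.13946501e-04, -5.06248283e+01, -2.91500723e+01, -2.80964593e-05,
        3.35960038e-03, -3.10250061e-05]), 'tool_pos': array([5.49765017e-01, 5.24715225e-05, 2.30883434e-01]), 'tool_rot': array([[-4.34201297e-05,  9.99999625e-01, -8.64441480e-04],
       [ 9.99999995e-01,  4.34963556e-05,  8.81607035e-05],
       [ 8.81982706e-05, -8.64437648e-04, -9.99999622e-01]]), 'contact_force': array([ 0.22399731,  0.1252322 , -0.23509236]), 'wrist_torque': array([0.00958864, 0.03524277, 0.00321444]), 'gripper_width': 0.08545278837452706} 0.0187
```

View pics/scene0.png

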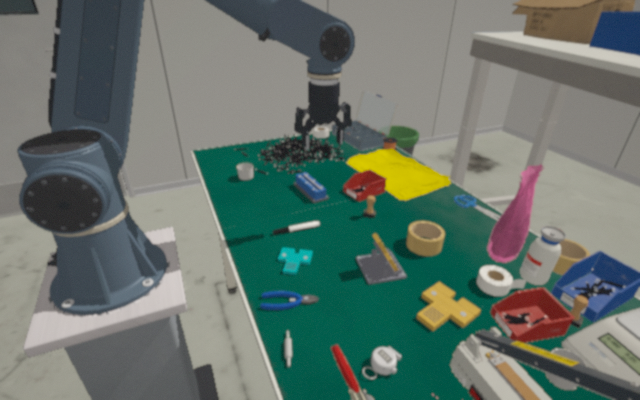

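View pics/side0.png

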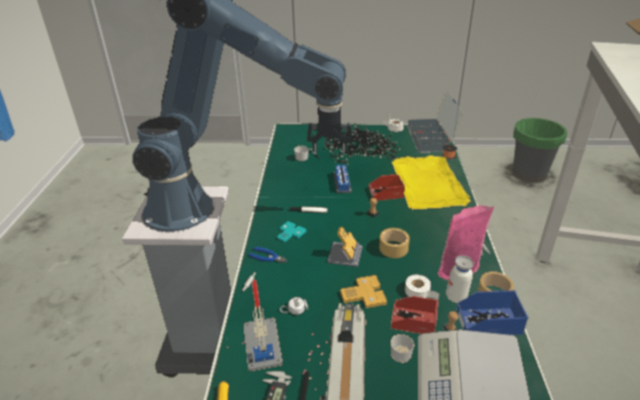

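Scene view: candidates for the plate are the brass one on the grey rest (scene 385,248 / side 347,243), a larger yellow-brass one lying flat (scene 447,306 / side 365,292) and a turquoise one (scene 295,260 / side 291,231). By description, it is the one on the rest. The blue base is at scene 310,187 / side 343,179.

Run:
```python
from h import *
crops=[]
for n,(a,b,w,h) in {'scene':(280,160,200,180),'side':(270,150,160,160)}.items():
    z=np.load(n+'0.npz'); p,d=z['p'],z['d']; C=cloud(n,p,d)
    ci=env.camera_info(n)
    hsv=cv2.cvtColor(p,cv2.COLOR_BGR2HSV)
    g=cv2.inRange(hsv,(60,120,40),(85,255,140))>0
    q=C[g&(d>0)]; 
    q=q[(abs(q[:,2])<.03)]; print(n,'bench z',np.percentile(q[:,2],[10,50,90]).round(4))
    for name,m in {'brass':cv2.inRange(hsv,(12,110,90),(28,255,255)),'blue':cv2.inRange(hsv,(105,90,40),(125,255,255))}.items():
        nn,l,s,c=cv2.connectedComponentsWithStats(m)
        for i in range(1,nn):
            if s[i,4]>60:
                P=C[l==i]; print(n,name,s[i].tolist(),c[i].round(0).tolist(),np.percentile(P,[5,50,95],axis=0).round(3).tolist(), 'hsv',np.median(hsv[l==i],0))
    crops.append(cv2.resize(p[b:b+h,a:a+w],(400*w//h*1,400),interpolation=cv2.INTER_CUBIC))
cv2.imwrite('pics/crop1.png',np.hstack(crops)[:,:800])
```

```text
scene bench z [-0.0004  0.001   0.0025]
scene brass [347, 145, 104, 55, 2789] [400.0, 173.0] [[0.821, 0.017, 0.014], [0.924, 0.146, 0.026], [1.024, 0.333, 0.036]] hsv [ 28. 255. 207.]
scene brass [367, 196, 7, 17, 80] [370.0, 203.0] [[0.692, -0.024, 0.017], [0.698, -0.019, 0.052], [0.707, -0.008, 0.065]] hsv [ 16. 120. 133.]
scene brass [407, 229, 36, 27, 514] [423.0, 245.0] [[0.715, -0.246, 0.008], [0.73, -0.233, 0.03], [0.771, -0.192, 0.049]] hsv [ 20. 120. 131.]
scene brass [373, 234, 24, 37, 163] [384.0, 251.0] [[0.582, -0.274, 0.03], [0.598, -0.247, 0.066], [0.617, -0.219, 0.098]] hsv [ 21. 143. 143.]
scene brass [555, 256, 21, 17, 185] [563.0, 264.0] [[0.991, -0.435, 0.01], [0.996, -0.425, 0.033], [1.005, -0.415, 0.049]] hsv [ 20. 121. 135.]
scene brass [417, 282, 64, 49, 1661] [445.0, 308.0] [[0.597, -0.449, 0.004], [0.659, -0.412, 0.014], [0.708, -0.355, 0.016]] hsv [ 22. 154. 196.]
scene brass [571, 295, 16, 25, 188] [579.0, 305.0] [[0.873, -0.544, 0.019], [0.879, -0.537, 0.055], [0.893, -0.527, 0.065]] hsv [ 16. 122. 125.]
scene brass [512, 340, 66, 26, 408] [544.0, 353.0] 
[... 1860 characters left out ...]
17, 381, 12, 19, 187] [223.0, 391.0] [[0.304, -0.76, -0.002], [0.315, -0.738, 0.018], [0.324, -0.709, 0.023]] hsv [ 23. 205. 226.]
side blue [336, 166, 13, 25, 124] [341.0, 183.0] [[0.571, 0.116, 0.011], [0.589, 0.126, 0.028], [0.617, 0.221, 0.039]] hsv [107.  132.  108.5]
side blue [250, 248, 27, 13, 148] [264.0, 255.0] [[0.313, -0.27, 0.003], [0.349, -0.252, 0.008], [0.383, -0.219, 0.013]] hsv [108. 173. 126.]
side blue [458, 291, 69, 43, 2036] [495.0, 312.0] [[0.935, -0.556, 0.0], [1.013, -0.473, 0.032], [1.071, -0.455, 0.066]] hsv [110. 141. 101.]
side blue [254, 344, 19, 18, 208] [263.0, 353.0] [[0.378, -0.652, 0.016], [0.399, -0.639, 0.024], [0.418, -0.615, 0.028]] hsv [107. 149. 137.]
```

View pics/crop1.png

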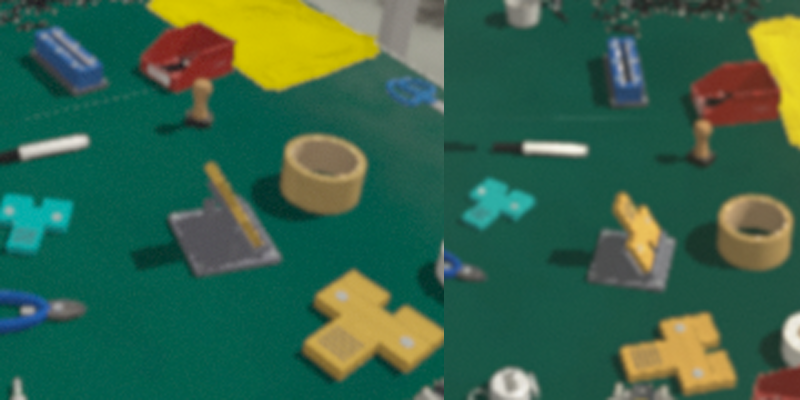

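The crop confirms the choice: the brass plate on the rest is smaller than the flat brass one, and the third is turquoise. Next I'll look from above.

Request:
{"fn": "carry_out", "kwargs": {
  "deltas": "-1.5 0.5 -0.6 0;-3 0.6 -0.8 0;-3 0.7 -0.8 0;-3 0.7 -0.8 0;-3 0.7 -0.8 0;-3 0.6 -0.6 0;-3 0.6 -0.3 0;-2 0.4 -0.2 0;-0.5 0.2 -0.1 0;0 0 0 0;0 0 0 0;0 0 0 0",
  "grip": 1
}}

```text
t: 1.15
tool_pos: [0.5999, -0.2188, 0.2811]
tool_rot: [[-0.001, 1.0, -0.0], [1.0, 0.001, 0.0], [0.0, -0.0, -1.0]]
contact_force: [1.1, -0.4, -0.3]
gripper_width: 0.0854
```

```bash
cat >> h.py <<'E'
def wrays(uv,st):
    ci=env.camera_info('wrist'); K=np.array(ci['intrinsics']); T=np.array(ci['T_tool_cam'])
    n=cv2.fisheye.undistortPoints(np.asarray(uv,float).reshape(-1,1,2),K,np.zeros(4)).reshape(-1,2)
    dc=np.c_[n[:,0],-n[:,1],-np.ones(len(n))]
    R=np.array(st['tool_rot']); t=np.array(st['tool_pos'])
    return R@T[:3,3]+t, dc@T[:3,:3].T@R.T
def wcloud(p,d,st):
    v,u=np.mgrid[0:400,0:640]; o,r=wrays(np.c_[u.ravel(),v.ravel()],st)
    return (o+r*d.reshape(-1,1)).reshape(400,640,3)
E
python3 - <<'E'
from h import *
import pickle
st,p,d=cap('wrist'); cv2.imwrite('pics/wrist1.png',p); pickle.dump((st,p,d),open('w1.pkl','wb'))
print(st['t'],st['tool_pos'],st['tool_rot'].round(4).tolist(),st['contact_force'])
C=wcloud(p,d,st); hsv=cv2.cvtColor(p,cv2.COLOR_BGR2HSV)
g=cv2.inRange(hsv,(60,120,40),(85,255,140))>0
q=C[g&(d>0)]; print('bench',np.percentile(q[:,2],[10,50,90]))
E
```

```text
1.15 [ 0.59987538 -0.21876083  0.28109624] [[-0.0009, 1.0, -0.0004], [1.0, 0.0009, 0.0004], [0.0004, -0.0004, -1.0]] [ 1.14649155 -0.41161421 -0.28979699]
bench [0.00059729 0.00169984 0.0028168 ]
```

View pics/wrist1.png

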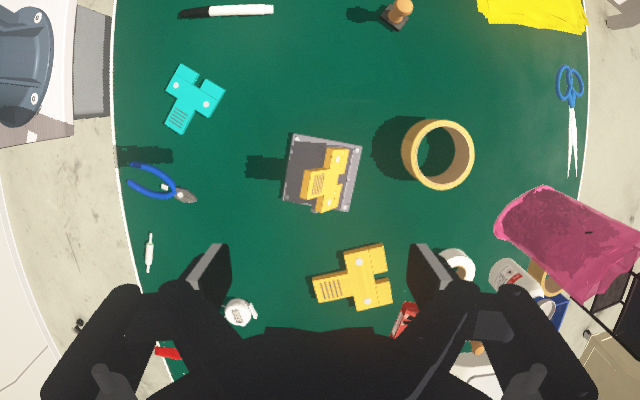

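Wrist view: the plate on the rest is at about (325,180), with its tab towards lower left, slightly yawed. The larger flat brass one is at (360,278) and the tape at (438,155).

Run:
```python
from h import *
import pickle
st,p,d=pickle.load(open('w1.pkl','rb')); C=wcloud(p,d,st); hsv=cv2.cvtColor(p,cv2.COLOR_BGR2HSV)
m=cv2.inRange(hsv,(14,110,90),(30,255,255)); roi=np.zeros_like(m); roi[140:220,285:365]=1; m=(m>0)&(roi>0)
nn,l,s,c=cv2.connectedComponentsWithStats(m.astype(np.uint8)); i=1+s[1:,4].argmax(); m=l==i; print(s[i])
P=C[m&(d>0)]; 
# plane ransac
rng=np.random.default_rng(0); best=None
for _ in range(500):
    a=P[rng.choice(len(P),3,False)]; n=np.cross(a[1]-a[0],a[2]-a[0]); n/=np.linalg.norm(n)+1e-12
    k=abs((P-a[0])@n)<.0015
    if best is None or k.sum()>best.sum(): best=k
Q=P[best]; c0=Q.mean(0); n=np.linalg.svd(Q-c0)[2][2]; n*=np.sign(n[2]); print('plane',len(P),len(Q),c0.round(4),n.round(4),'tilt from vertical of plate',90-np.degrees(np.arccos(n[2])),'yaw n',np.degrees(np.arctan2(n[1],n[0])))
# rectify into plane coords
ey=np.cross([0,0,1],n); ey/=np.linalg.norm(ey); ez=np.cross(n,ey)
uv=np.c_[(Q-c0)@ey,(Q-c0)@ez]
print('ey',ey,'ez',ez)
print('u',np.percentile(uv[:,0],[0,1,50,99,100]).round(4),'v',np.percentile(uv[:,1],[0,1,50,99,100]).round(4))
top=uv[:,1].max()
for lo in np.arange(uv[:,1].min(),top,.006):
    k=(uv[:,1]>=lo)&(uv[:,1]<lo+.006); print(round(lo,4),k.sum(),np.percentile(uv[k,0],[2,98]).round(4))
np.save('Q.npy',Q)
# rest: board top heights
R=C[130:225,270:370].reshape(-1,3); h=hsv[130:225,270:370].reshape(-1,3); k=(h[:,1]<80); print('rest',np.percentile(R[k],[1,50,99],axis=0).round(3).tolist())
bx=cv2.minAreaRect(np.float32(R[k&(R[:,2]<.025)&(R[:,2]>.004)][:,:2])); print(bx)
```

```text
[ 300  148   49   65 1842]
plane 1839 1356 [ 0.6122 -0.232   0.06  ] [ 0.8498 -0.1561  0.5034] tilt from vertical of plate 30.225894276737442 yaw n -10.406161014111929
ey [ 0.18062491  0.98355205 -0.        ] ez [-0.49513043  0.09092847  0.86404738]
u [-0.0412 -0.0399  0.0002  0.0383  0.0389] v [-0.0418 -0.0401 -0.002   0.0461  0.0469]
-0.0418 74 [-0.0401  0.0372]
-0.0358 103 [-0.0388  0.0374]
-0.0298 99 [-0.0396  0.0384]
-0.0238 105 [-0.0373  0.0374]
-0.0178 103 [-0.0399  0.0373]
-0.0118 112 [-0.0396  0.0377]
-0.0058 130 [-0.0383  0.037 ]
0.0002 155 [-0.0392  0.0376]
0.0062 56 [-0.0158  0.0147]
0.0122 71 [-0.0161  0.015 ]
0.0182 62 [-0.0162  0.0147]
0.0242 61 [-0.0155  0.015 ]
0.0302 59 [-0.0162  0.0151]
0.0362 79 [-0.017   0.0141]
0.0422 87 [-0.0167  0.0138]
rest [[0.552, -0.284, 0.001], [0.593, -0.22, 0.01], [0.655, -0.18, 0.055]]
((0.6034594178199768, -0.23340705037117004), (0.09670589864253998, 0.09701163321733475), 79.65723419189453)
```

Request:
{"fn": "carry_out", "kwargs": {
  "deltas": "0 0 0.5 0.09;-0.5 -0.3 2 0.0915;-0.6 -0.3 3 0;0 0 3 0;0 0 3 0;0 0 2 0;0 0 1 0;0 0 0.5 0;0 0 0 0;0 0 0 0",
  "grip": 0.1,
  "grip_force": 30
}}

```text
t: 2.03
tool_pos: [0.5932, -0.23, 0.1325]
tool_rot: [[0.18, 0.984, 0.001], [0.984, -0.18, -0.001], [-0.0, 0.002, -1.0]]
contact_force: [-0.1, 0.1, 1.1]
gripper_width: 0.0467
```

Run:
```python
from h import *
st,p,d=cap('wrist'); print(st['t'],st['tool_pos'],st['gripper_width'],st['contact_force'])
cv2.imwrite('pics/wrist2.png',p)
B=np.array([.6279,-.2356]);h=np.array([.9836,-.1806]);e=np.array([.1806,.9836])
q=st['tool_pos'][:2]-B; print('X',q@h,'Y',q@e,st['tool_rot'][:,1])
```

```text
2.0333 [ 0.59315377 -0.22997542  0.13254577] 0.04673224849244784 [-0.13208974  0.05927252  1.1212182 ]
X -0.03519219264900997 Y -0.0007428289621979709 [ 0.98364952 -0.18008628  0.00159934]
```

View pics/wrist2.png

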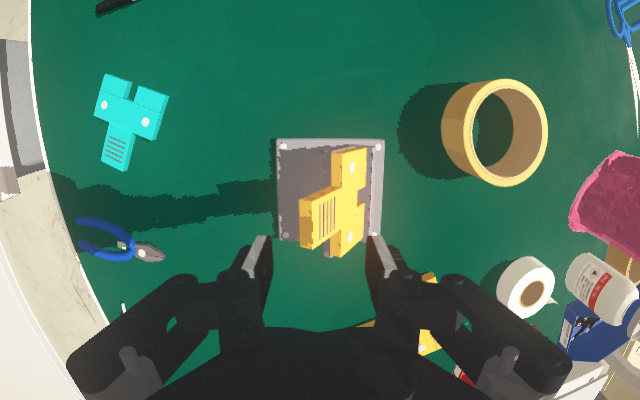

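Wrist view from closer: the tab (318,220) lies between the fingers (258,255 and 380,255), aligned with them. I'll descend and push it upright.

Request:
{"fn": "carry_out", "kwargs": {
  "deltas": "0 -0.1 2 0;0 -0.1 2 0;0 0 1.2 0;0 0 0.8 0;0 0 0.25 0;0 0 0 0;0 0 0 0;0 0 0 0"
}}

```text
t: 2.75
tool_pos: [0.5911, -0.2299, 0.0698]
tool_rot: [[0.18, 0.984, 0.001], [0.984, -0.18, -0.001], [-0.0, 0.001, -1.0]]
contact_force: [-0.2, 0.8, -0.2]
gripper_width: 0.0468
```

Request:
{"fn": "carry_out", "kwargs": {
  "deltas": "0 0.5 0 0;0 0.5 0 0;0 0.5 -0.1 0;0 0.4 -0.1 0;0 0.3 -0.1 0;0 0 0 0;0 0 0 0;0 0 0 0"
}}

```text
t: 3.42
tool_pos: [0.612, -0.2336, 0.0717]
tool_rot: [[0.18, 0.984, -0.0], [0.984, -0.18, 0.0], [0.0, -0.0, -1.0]]
contact_force: [-0.1, -0.6, -0.0]
gripper_width: 0.047
```

Request:
{"fn": "carry_out", "kwargs": {
  "deltas": "0 0 0 0;0 0 0 0;0 0.4 0 0;0 0.5 -0.1 0;0 0.4 -0.1 0;0 0.3 0 0;0 0 0 0;0 0 0 0",
  "grip": -0.4
}}

```text
t: 4.08
tool_pos: [0.628, -0.2365, 0.0736]
tool_rot: [[0.18, 0.984, -0.0], [0.984, -0.18, 0.0], [0.0, -0.0, -1.0]]
contact_force: [-0.3, 0.2, -0.1]
gripper_width: 0.0254
```

Run:
```python
from h import *
st,p,d=cap('wrist'); print(st['t'],st['tool_pos'],st['gripper_width'],st['contact_force'])
cv2.imwrite('pics/wrist3.png',p[100:330,200:460].repeat(2,0).repeat(2,1))
B=np.array([.6279,-.2356]);h=np.array([.9836,-.1806]);e=np.array([.1806,.9836])
q=st['tool_pos'][:2]-B; print('X',q@h,'Y',q@e)
```

```text
4.0833 [ 0.62803624 -0.23650206  0.07363258] 0.025397174765893028 [-0.27528919  0.20177161 -0.05462608]
X 0.00029691571746661485 Y -0.0008626596546575175
```

View pics/wrist3.png

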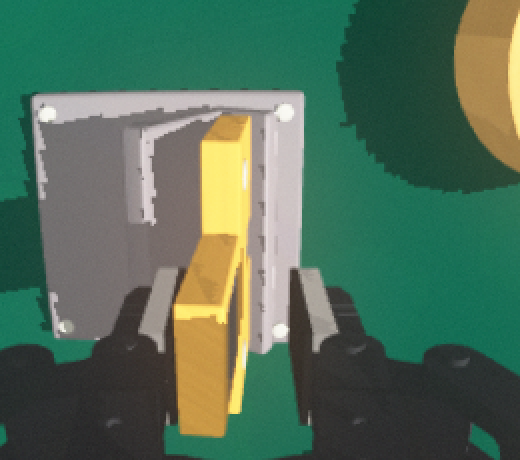

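The plate has been pushed nearly upright between the pads. Closing now.

Request:
{"fn": "carry_out", "kwargs": {
  "deltas": "0 0 0 0;0 0 0 0;0 0 0 0;0 0 0 0;0 0 0 0;0 0 0 0;0 0 0 0;0 0 0 0",
  "grip": -1,
  "grip_force": 40
}}

```text
t: 4.8
tool_pos: [0.6276, -0.2365, 0.0737]
tool_rot: [[0.181, 0.984, -0.001], [0.984, -0.181, 0.0], [0.0, -0.001, -1.0]]
contact_force: [-5.0, 0.7, 2.4]
gripper_width: 0.0092
```

Request:
{"fn": "carry_out", "kwargs": {
  "deltas": "0 0 -0.3 0;0 0 -0.8 0;0 0 -1.5 0;0 0 -2 0;0 0 -2.5 0;0 0 -2.5 0;0 0 -1.5 0;0 0 -0.5 0;0 0 0 0;0 0 0 0;0 0 0 0"
}}

```text
t: 5.72
tool_pos: [0.6275, -0.2363, 0.1883]
tool_rot: [[0.18, 0.984, -0.002], [0.984, -0.18, 0.001], [0.001, -0.002, -1.0]]
contact_force: [0.1, 0.0, -1.4]
gripper_width: 0.0089
```

Run:
```python
from h import *
st,p,d=cap('wrist'); print(st['t'],st['tool_pos'],st['gripper_width'],st['contact_force'])
C=wcloud(p,d,st); hsv=cv2.cvtColor(p,cv2.COLOR_BGR2HSV)
s,ps,ds=cap('side'); s2,pc,dc=cap('scene')
import pickle; pickle.dump((st,p,d,ps,ds,pc,dc),open('w4.pkl','wb'))
cv2.imwrite('pics/m4.png',np.hstack([p[100:330,200:440],np.zeros((230,4,3),np.uint8),cv2.resize(ps[150:290,270:410],(230,230))]))
# plate in tool frame from cameras
R=st['tool_rot'];t=st['tool_pos']
for n,C_,pp,dd in(('wrist',C,p,d),('side',cloud('side',ps,ds),ps,ds),('scene',cloud('scene',pc,dc),pc,dc)):
    h_=cv2.cvtColor(pp,cv2.COLOR_BGR2HSV); L=(C_-t)@R
    m=(cv2.inRange(h_,(14,110,70),(30,255,255))>0)&(dd>0)&(abs(L)<[.06,.03,.09]).all(-1)
    Q=L[m]; print(n,m.sum(),np.percentile(Q,[1,5,50,95,99],axis=0).round(4).tolist())
```

```text
5.7167 [ 0.62745517 -0.23629045  0.1883125 ] 0.008930908182641173 [ 0.05163872  0.04387757 -1.40679013]
wrist 3594 [[-0.0143, -0.0046, -0.0443], [-0.0109, -0.0041, -0.0379], [0.0158, 0.0004, -0.0314], [0.04, 0.0049, 0.0118], [0.0404, 0.017, 0.0396]]
side 140 [[-0.0423, -0.0036, -0.0415], [-0.0408, -0.0029, -0.0354], [-0.018, 0.0031, 0.0086], [0.0136, 0.006, 0.0452], [0.0269, 0.0079, 0.0507]]
scene 483 [[-0.0408, -0.028, -0.0811], [-0.0396, -0.0181, -0.0546], [-0.0129, -0.004, 0.0127], [0.0275, 0.015, 0.0445], [0.0351, 0.0265, 0.0479]]
```

View pics/m4.png

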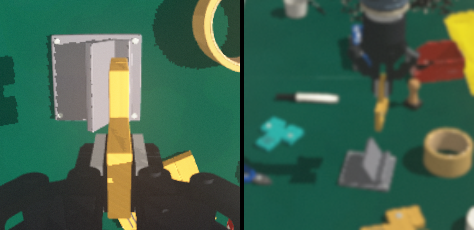

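Held: the plate is flush and vertical between the pads, its shoulders centred within 1 mm. Now I'll measure the slot from the start-pose wrist picture and the other views.

```bash
cat > slot.py <<'E'
from h import *
def slot(C,p,d,tag):
    hsv=cv2.cvtColor(p,cv2.COLOR_BGR2HSV)
    m=(cv2.inRange(hsv,(100,70,40),(125,255,255))>0)&(d>0)&(C[...,0]>.5)&(C[...,0]<.7)&(C[...,1]>.07)&(C[...,1]<.27)&(C[...,2]<.06)
    Q=C[m]; z=np.median(Q[Q[:,2]>.03,2]) if (Q[:,2]>.03).any() else 0
    top=m&(abs(C[...,2]-z)<.004); T=C[top]
    r=cv2.minAreaRect(np.float32(T[:,:2])); print(tag,m.sum(),'topz',z.round(4),len(T),'rect',np.round(r[0],4),np.round(r[1],4),round(r[2],2))
    return m,top,T
E
python3 - <<'E'
from slot import *
z=np.load('wrist0.npz'); p,d=z['p'],z['d']
st=dict(tool_pos=np.array([5.49765017e-01,5.24715225e-05,2.30883434e-01]),tool_rot=np.array([[-4.34201297e-05,9.99999625e-01,-8.64441480e-04],[9.99999995e-01,4.34963556e-05,8.81607035e-05],[8.81982706e-05,-8.64437648e-04,-9.99999622e-01]]))
C=wcloud(p,d,st); m,top,T=slot(C,p,d,'w0')
v,u=np.where(m); print(u.min(),u.max(),v.min(),v.max())
for n in('scene','side'):
    z=np.load(n+'0.npz'); slot(cloud(n,z['p'],z['d']),z['p'],z['d'],n)
E
```

```text
w0 1656 topz 0.0397 1153 rect [0.5964 0.1599] [0.0414 0.0779] 5.33
337 383 0 69
scene 417 topz 0.0382 168 rect [0.5936 0.1898] [0.0429 0.142 ] 6.09
side 209 topz 0.0357 99 rect [0.5935 0.1904] [0.0408 0.1499] 5.97
```

Request:
{"fn": "carry_out", "kwargs": {
  "deltas": "0.5 0 -1 0;1.5 0 -2 0;2.5 0 -2 0;3 0 -1 0;3 0 0 0;3 0 0 0;3 0 0 0;3 0 0 0;3 0 0 0;2.5 0 0 0;1 0 0 0;0 0 0 0;0 0 0 0;0 0 0 0"
}}

```text
t: 7.03
tool_pos: [0.6747, 0.018, 0.2499]
tool_rot: [[0.181, 0.983, -0.0], [0.983, -0.181, -0.0], [-0.0, 0.0, -1.0]]
contact_force: [-0.5, 0.6, -0.3]
gripper_width: 0.0094
```

Request:
{"fn": "carry_out", "kwargs": {
  "deltas": "0 0 0 -0.09;0 0 0 -0.1;0 0 0 -0.096;0.3 -1.4 0 0;0.5 -2 0 0;0.6 -2 0 0;0.5 -0.9 0 0;0 0 0 0;0 0 0 0;0 0 0 0;0 0 0 0"
}}

```text
t: 7.95
tool_pos: [0.6108, 0.0308, 0.2497]
tool_rot: [[-0.104, 0.995, 0.0], [0.995, 0.104, -0.0], [-0.0, 0.0, -1.0]]
contact_force: [0.3, -0.3, -2.2]
gripper_width: 0.0092
```

Run:
```python
from slot import *
import pickle
st,p,d=cap('wrist'); print(st['t'],st['tool_pos'],st['gripper_width'],st['contact_force'],st['tool_rot'].round(4).tolist())
pickle.dump((st,p,d),open('w5.pkl','wb'))
C=wcloud(p,d,st); m,top,T=slot(C,p,d,'w5')
v,u=np.where(m); a,b,c,e=u.min(),u.max(),v.min(),v.max(); print(a,b,c,e)
cv2.imwrite('pics/w5.png',cv2.resize(p[max(c-10,0):e+10,a-15:b+15],None,fx=5,fy=5,interpolation=cv2.INTER_CUBIC)[:600,:800])
```

```text
7.95 [0.61078829 0.03083714 0.24968884] 0.009224839973249193 [ 0.30338001 -0.27930203 -2.24329584] [[-0.1036, 0.9946, 0.0001], [0.9946, 0.1036, -0.0001], [-0.0001, 0.0001, -1.0]]
w5 1670 topz 0.0396 1511 rect [0.5943 0.1772] [0.0408 0.1117] 5.9
299 335 0 94
```

View pics/w5.png

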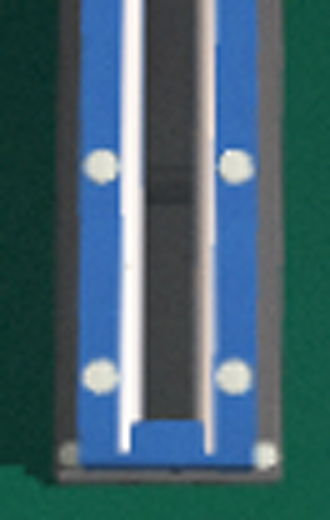

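The crop shows the near end of the slot with the rounded edges (white) at x=130 and 205, the inner end at row 420, and a darker band at row 185 that may be the key. I'll move along to see the whole base.

Request:
{"fn": "carry_out", "kwargs": {
  "deltas": "1 -0.2 0 0;2 -0.4 0 0;2 -0.4 0 0;1 -0.2 0 0;0 0 0 0;0 0 0 0;0 0 0 0;0 0 0 0"
}}

```text
t: 8.67
tool_pos: [0.5923, 0.0892, 0.2497]
tool_rot: [[-0.104, 0.995, 0.0], [0.995, 0.104, -0.0], [-0.0, 0.0, -1.0]]
contact_force: [-0.4, 0.1, -1.6]
gripper_width: 0.0095
```

Run:
```python
from slot import *
import pickle
st,p,d=cap('wrist'); print(st['t'],st['tool_pos'],st['contact_force'],st['tool_rot'].round(4).tolist())
pickle.dump((st,p,d),open('w6.pkl','wb'))
C=wcloud(p,d,st); m,top,T=slot(C,p,d,'w6')
r=cv2.minAreaRect(np.float32(T[:,:2])); c=np.array(r[0])
a=np.radians(r[2] if r[1][0]<r[1][1] else r[2]-90); ex=np.array([np.cos(a),np.sin(a)]); ey=np.array([-ex[1],ex[0]])
L=(C[...,:2]-c); X=L@ex; Y=L@ey; Z=C[...,2]
# slot floor points: deep
inb=(abs(X)<.03)&(abs(Y)<.075)&(d>0)
for y in np.arange(-.07,.0701,.01):
    k=inb&(abs(Y-y)<.003); deep=k&(Z<.030)&(abs(X)<.015); tp=k&m&(abs(Z-.0395)<.003)
    l=X[tp&(X<0)];rr=X[tp&(X>0)]
    print(round(y,3),'deep X',np.percentile(X[deep],[2,98]).round(4) if deep.sum()>3 else None, 'zmed',np.median(Z[k&(abs(X)<.003)]).round(4) if (k&(abs(X)<.003)).any() else None,'top',l.min().round(4) if len(l) else 0,l.max().round(4) if len(l) else 0,rr.min().round(4) if len(rr) else 0,rr.max().round(4) if len(rr) else 0)
v,u=np.where(m); a,b,c_,e=u.min(),u.max(),v.min(),v.max(); print(a,b,c_,e)
cv2.imwrite('pics/w6.png',cv2.resize(p[max(c_-10,0):e+10,a-15:b+15],None,fx=4,fy=4,interpolation=cv2.INTER_CUBIC)[:600,:800])
# brightness & depth profile along slot centre line
col=[(round(y,3),np.median(Z[inb&(abs(X)<.003)&(abs(Y-y)<.0015)]).round(4),int(np.median(p[inb&(abs(X)<.003)&(abs(Y-y)<.0015)]))) for y in np.arange(-.066,.067,.003) if (inb&(abs(X)<.003)&(abs(Y-y)<.0015)).any()]
print(col)
```

```text
8.6667 [0.59231391 0.0891537  0.24973456] [-0.3935736   0.08781549 -1.57082616] [[-0.1036, 0.9946, 0.0001], [0.9946, 0.1036, -0.0002], [-0.0002, 0.0, -1.0]]
w6 2166 topz 0.0396 1978 rect [0.5935 0.1915] [0.0398 0.1402] 5.86
-0.07 deep X None zmed 0.0396 top -0.0199 -0.0004 0.0007 0.0191
-0.06 deep X [-0.0058  0.0061] zmed 0.0228 top -0.0199 -0.0004 0.0007 0.019
-0.05 deep X [-0.0058  0.0062] zmed 0.0097 top -0.0199 -0.0119 0.0108 0.0189
-0.04 deep X [-0.0058  0.0063] zmed 0.0094 top -0.0198 -0.0119 0.0107 0.0187
-0.03 deep X [-0.0058  0.0052] zmed 0.0096 top -0.0198 -0.0119 0.0106 0.0199
-0.02 deep X [-0.0059  0.0052] zmed 0.0099 top -0.0198 -0.0119 0.0105 0.0186
-0.01 deep X [-0.0059  0.0052] zmed 0.0095 top -0.0198 -0.0119 0.0105 0.0186
0.0 deep X [-0.0061  0.0054] zmed 0.0228 top -0.0198 -0.0119 0.0105 0.0186
0.01 deep X [-0.0059  0.0056] zmed 0.0096 top -0.0199 -0.012 0.0105 0.0196
0.02 deep X [-0.0059  0.0058] zmed 0.0099 top -0.0199 -0.012 0.0104 0.0196
0.03 deep X [-0.0059  0.006 ] zmed 0.0101 top -0.0199 -0.0109 0.0104 0.0184
0.04 deep X [-0.0047  0.0062] zmed 0.01 top -0.019
[... 1592 characters left out ...]
21), np.float64(0.01), 70), (np.float64(0.024), np.float64(0.0099), 69), (np.float64(0.027), np.float64(0.0101), 69), (np.float64(0.03), np.float64(0.0099), 69), (np.float64(0.033), np.float64(0.0103), 68), (np.float64(0.036), np.float64(0.0099), 69), (np.float64(0.039), np.float64(0.0101), 67), (np.float64(0.042), np.float64(0.0103), 68), (np.float64(0.045), np.float64(0.01), 67), (np.float64(0.048), np.float64(0.0099), 67), (np.float64(0.051), np.float64(0.0101), 66), (np.float64(0.054), np.float64(0.0094), 66), (np.float64(0.057), np.float64(0.0099), 65), (np.float64(0.06), np.float64(0.0307), 60), (np.float64(0.063), np.float64(0.0396), 105), (np.float64(0.066), np.float64(0.0393), 105)]
```

View pics/w6.png

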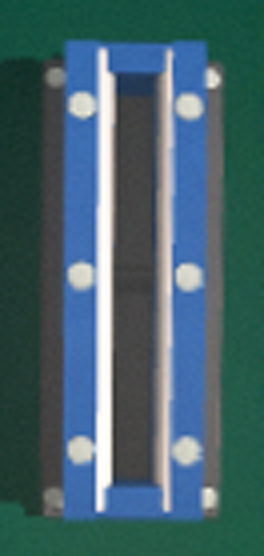

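The depth along the slot shows walls at Y≈±60 mm and a bump (z≈23 mm) near Y≈+1 mm, seen straight from above. I'll use that as the first guess and let the feel decide.

Request:
{"fn": "carry_out", "kwargs": {
  "deltas": "1.2 0.2 0 0;2.5 0.3 0 0;2.5 0.3 1 0;2.5 0.3 2 0;1.2 0.04 3 0;0.37 0 3 0;0 0 2.5 0;0 0 2 0;0 0 1.2 0;0 0 0.5 0;0 0 0.2 0;0 0 0 0;0 0 0 0;0 0 0 0"
}}

```text
t: 9.88
tool_pos: [0.5933, 0.1934, 0.097]
tool_rot: [[-0.104, 0.995, 0.002], [0.995, 0.104, 0.0], [0.0, 0.002, -1.0]]
contact_force: [-0.1, 0.0, -1.5]
gripper_width: 0.0093
```

```bash
cat > chk.py <<'E'
from h import *
st=env.get_state(); c=np.array([.5931,.1915]); a=np.radians(5.86); ex=np.array([np.cos(a),np.sin(a)]); ey=np.array([-ex[1],ex[0]])
q=st['tool_pos'][:2]-c; R=st['tool_rot']
print('t',st['t'],'X %.4f Y %.4f Z %.4f'%(q@ex,q@ey,st['tool_pos'][2]),'yaw',np.degrees(np.arctan2(-R[0,0],R[1,0])).round(2),'F',st['contact_force'].round(2),'M',st['wrist_torque'].round(3),st['gripper_width'].round(4))
E
python3 chk.py
```

```text
Traceback (most recent call last):
  File "chk.py", line 4, in <module>
    print('t',st['t'],'X %.4f Y %.4f Z %.4f'%(q@ex,q@ey,st['tool_pos'][2]),'yaw',np.degrees(np.arctan2(-R[0,0],R[1,0])).round(2),'F',st['contact_force'].round(2),'M',st['wrist_torque'].round(3),st['gripper_width'].round(4))
                                                                                                                                                                                                  ^^^^^^^^^^^^^^^^^^^^^^^^^
AttributeError: 'float' object has no attribute 'round'
```

Request:
{"fn": "carry_out", "kwargs": {
  "deltas": "-0.05 0 0.4 0;0 0 0.4 0;0 0 0.3 0;0 0 0.3 0;0 0 0.2 0;0 0 0 0;0 0 0 0;0 0 0 0"
}}

```text
t: 10.55
tool_pos: [0.5928, 0.1928, 0.0799]
tool_rot: [[-0.104, 0.995, 0.0], [0.995, 0.104, 0.0], [0.0, 0.0, -1.0]]
contact_force: [-0.7, 0.2, -1.2]
gripper_width: 0.0095
```

```bash
sed -i "s/st\['gripper_width'\].round(4)/round(st['gripper_width'],4)/" chk.py; python3 chk.py
```

```text
t 10.55 X -0.0002 Y 0.0013 Z 0.0799 yaw 5.99 F [-0.68  0.19 -1.15] M [ 0.029 -0.007 -0.019] 0.0095
```

The plate is in the mouth with no load. Now I'll feel further down.

Request:
{"fn": "carry_out", "kwargs": {
  "deltas": "0 0 0.3 0;0 0 0.3 0;0 0 0.2 0;0 0 0.2 0;0 0 0.2 0;0 0 0 0;0 0 0 0;0 0 0 0"
}}

```text
t: 11.22
tool_pos: [0.5927, 0.1928, 0.0679]
tool_rot: [[-0.104, 0.995, 0.0], [0.995, 0.104, 0.0], [0.0, 0.0, -1.0]]
contact_force: [-0.2, -0.5, -1.9]
gripper_width: 0.0092
```

```bash
python3 chk.py
```

```text
t 11.2167 X -0.0002 Y 0.0013 Z 0.0679 yaw 5.99 F [-0.2  -0.47 -1.87] M [-0.02   0.    -0.082] 0.0092
```

Request:
{"fn": "carry_out", "kwargs": {
  "deltas": "0 0 0.2 0;0 0 0.2 0;0 0 0.2 0;0 0 0.2 0;0 0 0.1 0;0 0 0.1 0;0 0 0 0;0 0 0 0;0 0 0 0"
}}

```text
t: 11.97
tool_pos: [0.5929, 0.1928, 0.0594]
tool_rot: [[-0.104, 0.995, 0.0], [0.995, 0.104, 0.0], [0.0, 0.0, -1.0]]
contact_force: [-6.1, -2.4, 16.3]
gripper_width: 0.009
```

```bash
python3 chk.py
```

```text
t 11.9667 X -0.0001 Y 0.0013 Z 0.0594 yaw 5.99 F [-6.11 -2.36 16.34] M [-0.384  1.323  0.009] 0.009
```

Past key height there was no load, then 16 N at Z=59.4 mm. That is near floor level (expected about 57). I'll check the height by camera.

```bash
cat > ph.py <<'E'
from h import *
st,p,d=cap('wrist'); C=wcloud(p,d,st); R=st['tool_rot'];t=st['tool_pos']
h=cv2.cvtColor(p,cv2.COLOR_BGR2HSV); L=(C-t)@R
m=(cv2.inRange(h,(14,100,70),(32,255,255))>0)&(d>0)&(abs(L)<[.06,.03,.09]).all(-1)
Q=C[m]; l=L[m]
top=(abs(l[:,0])<.02)&(l[:,2]<-.03); sh=(l[:,0]>.022)
zt=Q[top,2]; print('tab top z',np.percentile(zt,[5,50,95]).round(4),top.sum(),'tool y',np.percentile(l[top,1],[2,98]).round(4),'tool x',np.percentile(l[top,0],[2,98]).round(4))
k=sh&(abs(Q[:,2]-np.percentile(Q[sh,2],75))<.004); print('shoulder z',np.median(Q[k,2]).round(4),k.sum(),'y',np.percentile(l[k,1],[2,98]).round(4),'x max',l[sh,0].max().round(4))
b=(cv2.inRange(h,(100,70,40),(125,255,255))>0)&(d>0)&(abs(L[...,1])<.03)&(L[...,0]>.02)&(L[...,0]<.1)&(C[...,2]>.03)&(C[...,2]<.045); print('base top z',np.median(C[b][:,2]).round(4),b.sum())
cv2.imwrite('pics/ph.png',p)
E
python3 ph.py
```

```text
tab top z [0.0927 0.0965 0.0975] 1783 tool y [-0.0044  0.0051] tool x [-0.0145  0.0163]
shoulder z 0.0545 731 y [-0.0044  0.005 ] x max 0.0404
base top z 0.0395 3397
```

The shoulder is 15.0 mm above the base top and the tab top is 57 mm above it, exactly the fully home values. I'll unload, open, and lift clear.

Request:
{"fn": "carry_out", "kwargs": {
  "deltas": "0 0 -0.15 0;0 0 0 0;0 0 0 0"
}}

```text
t: 12.27
tool_pos: [0.5929, 0.1928, 0.0594]
tool_rot: [[-0.104, 0.995, 0.0], [0.995, 0.104, 0.0], [0.0, 0.0, -1.0]]
contact_force: [-0.5, 0.2, 3.2]
gripper_width: 0.0092
```

Request:
{"fn": "carry_out", "kwargs": {
  "deltas": "0 0 0 0;0 0 0 0;0 0 0 0;0 0 0 0;0 0 0 0;0 0 0 0;0 0 0 0;0 0 0 0",
  "grip": -0.1
}}

```text
t: 12.93
tool_pos: [0.5927, 0.1928, 0.0593]
tool_rot: [[-0.104, 0.995, 0.0], [0.995, 0.104, -0.0], [-0.0, 0.0, -1.0]]
contact_force: [1.0, 0.5, -0.1]
gripper_width: 0.0386
```

```bash
python3 chk.py; python3 ph.py
```

```text
t 12.9333 X -0.0003 Y 0.0013 Z 0.0593 yaw 5.99 F [ 1.01  0.49 -0.1 ] M [-0.009 -0.038 -0.028] 0.0386
tab top z [0.0928 0.0965 0.0974] 1757 tool y [-0.0042  0.0051] tool x [-0.0147  0.0164]
shoulder z 0.0546 716 y [-0.0044  0.005 ] x max 0.0406
base top z 0.0396 3367
```

Released, and the height has not changed. Lifting clear for a last look.

Request:
{"fn": "carry_out", "kwargs": {
  "deltas": "0 0 -0.5 0;0 0 -1.5 0;0 0 -2.5 0;0 0 -3 0;0 0 -3 0;0 0 -2 0;0 0 -0.7 0;0 0 0 0;0 0 0 0;0 0 0 0;0 0 0 0;0 0 0 0"
}}

```text
t: 13.98
tool_pos: [0.5923, 0.1926, 0.19]
tool_rot: [[-0.104, 0.995, -0.002], [0.995, 0.104, -0.0], [-0.0, -0.002, -1.0]]
contact_force: [0.1, 0.1, 0.1]
gripper_width: 0.0387
```

```bash
sed -i 's/\[.06,.03,.09\]/[.06,.04,.2]/; s/l\[:,2\]<-.03/Q[:,2]>.08/' ph.py; python3 chk.py; python3 ph.py
python3 - <<'E'
from h import *
a=cv2.imread('pics/ph.png'); s,p,d=cap('scene'); s,q,_=cap('side')
cv2.imwrite('pics/end.png',np.hstack([a[20:380,200:440],cv2.resize(p[140:280,230:400],(437,360))]))
for n,i in(('scene',p),('side',q)): 
    z=np.load(n+'0.npz')['p']; df=cv2.absdiff(i,z).max(2)>50; nn,l,st,c=cv2.connectedComponentsWithStats(df.astype(np.uint8)); print(n,[(st[i].tolist()) for i in range(1,nn) if st[i,4]>25])
E
```

```text
t 13.9833 X -0.0007 Y 0.0012 Z 0.1900 yaw 5.99 F [0.08 0.1  0.11] M [-0.026 -0.029 -0.059] 0.0387
tab top z [0.0872 0.0965 0.0976] 551 tool y [-0.0033  0.0063] tool x [-0.015   0.0165]
shoulder z 0.0546 225 y [-0.0038  0.0053] x max 0.0409
base top z 0.0395 1071
scene [[141, 0, 10, 33, 132], [196, 0, 113, 76, 979], [277, 0, 77, 76, 1696], [50, 12, 8, 20, 73], [22, 35, 34, 106, 1719], [109, 56, 28, 117, 1153], [289, 80, 20, 43, 401], [321, 83, 31, 44, 719], [302, 113, 13, 27, 179], [294, 125, 6, 8, 28], [314, 124, 5, 14, 51], [336, 130, 5, 10, 28], [99, 136, 7, 9, 36], [304, 163, 14, 26, 224], [87, 170, 27, 22, 206], [71, 172, 35, 27, 173], [20, 178, 57, 55, 806], [93, 194, 27, 35, 238], [123, 202, 5, 12, 37], [210, 204, 6, 10, 27], [146, 227, 27, 10, 97], [372, 232, 20, 31, 149], [156, 242, 24, 31, 437], [147, 253, 6, 9, 26], [32, 312, 13, 9, 64]]
side [[167, 0, 24, 27, 403], [208, 0, 34, 26, 557], [256, 28, 34, 27, 360], [227, 35, 113, 71, 1791], [321, 45, 40, 49, 605], [147, 58, 23, 61, 526], [195, 70, 22, 60, 358], [333, 97, 28, 29, 404], [318, 108, 11, 17, 108], [330, 116, 5, 8, 33], [186, 131, 11, 18, 114], [132, 144, 17, 34, 238], [158, 148, 21, 13, 76], [337, 159, 8, 23, 102], [187, 165, 5, 9, 28], [203, 187, 25, 4, 71], [208, 197, 17, 21, 239], [337, 226, 20, 32, 347]]
```

View pics/end.png

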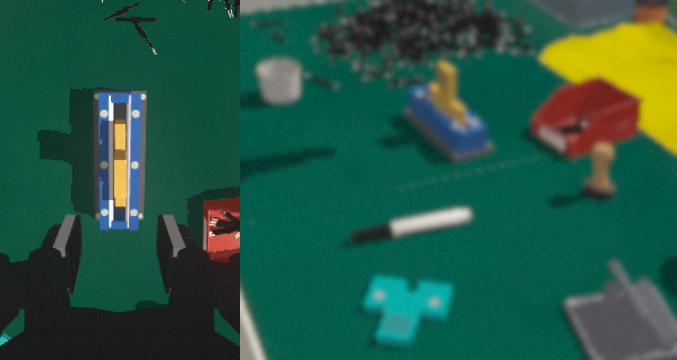

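The plate stands in the slot, upright and free. Only the plate, the base area and the arm differ from the start pictures, and nothing touches the robot.

```bash
python3 -c "
from cell import env
print(env.finish_job())"
```

```text
the job is handed in; nothing more can be done
None
```

The brass plate is standing upright, notch down, fully home in the blue base's slot. It is released, and the job is handed in; the hand-in gave no verdict. I picked the smaller brass plate off the rest, pushed its tab upright between the pads, gripped it and carried it over.

**Finding the key:** I did not need to feel along the slot. The wrist depth image showed the key from above, about 1 mm from the middle. I lowered the plate there in steps: no load at the key's height (Z about 70 mm), then a 16 N stop at the floor.

**Final checks after release and lifting clear:**

| Check | Measured | Expected or limit |
|---|---|---|
| Shoulders above base top | 15.1 mm | 15 mm when home |
| Tab top above base top | 57 mm | 57 mm when home |
| Offset across the slot | about 1 mm | 7 mm |
| Offset along the slot | about 2 mm | 26 mm |
| Robot force reading | about 0.1 N | touching nothing |
| Time used | about 14 s | 51 s |

The before and after pictures differ only at the arm, the plate and the base, so the other things were not moved.

**Small disagreements:** the wrist camera read the base top 1.6 mm high, so I used only height differences. The tool height at floor contact was 59.4 mm against the 56.7 mm I predicted; I put that down to how high the plate was gripped, since the height checks showed it home.

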